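# Hang the finished serving board beside the drying one

## Task

The serving board standing in the vise is finished: slide the vise jaw open by its T-bar, leaving it open, then lift the board out and hang it by the slot in its handle on the drying stand's hook, in front of the freshly oiled board that already hangs there. The oiled board must not be touched, and the two must hang clear of each other. Leave the tin, brush and mallet where they are.

Things in the scene. Friction and masses are not known exactly. Their poses are not given: they have to be found in the camera images.
- vise: Grey bench vise, bolted down, 230 x 130 mm; place and yaw vary. Origin on the bench under the fixed jaw's face; z up, y across the jaws. Fixed jaw at +x; moving jaw (38 mm thick), screw and T-bar at -x (robot side at yaw 0). Jaws 110 mm wide, tops at z = 80 mm, wooden cheeks. Base plate 16 mm high, x = -160 to 70 mm; beyond x = -127 mm only low bolt heads, screw, hub and T-bar stand above it.
- vise_nut (a point): Top centre of the vise's nut block, 80 mm above the bench: fixed, stands round the screw at vise x = -103 to -127 mm, 44 mm wide in y. A small look-only latch on its +y side shows that the quick-release nut is disengaged.
- jaw (a joint): Opening of the moving jaw in m: 0 closed on the board (jaw faces 18.6 mm apart), up to 0.034 open. The quick-release nut is already disengaged, so jaw, screw and T-bar slide together along the vise's -x without turning; this takes about 5 N and the jaw stays where it is left.
- jaw_bar (a point): Middle of the T-bar, 57 mm above the bench, 152 mm from the vise origin along its -x when closed; moves with the jaw. The bar is a level 12 mm steel rod along the vise's y, 62 mm to either side, with 17 mm balls at its ends; a hub of 26 mm diameter, 30 mm long, surrounds its middle.
- board: Finished serving board: light wood paddle 190 mm tall, 96 mm wide, 18 mm thick, about 0.15 kg, same front and back. Stands upright, handle up, between the vise jaws on the bed 35 mm above the bench, 0.3 mm play each side; its place along the jaws varies. Stays standing when the jaw is opened. Origin: centre of its bottom edge; x through the thickness, y across the width, z up to the handle.
- board_eye (a point): Middle of the top edge of the hanging slot, 168 mm above the board's origin; it lies on top of the rod when hung. The slot goes through along x, is 20 mm wide (y) and reaches 34 mm down from here; above is a solid bridge 22 mm high. The blade ends at z = 100 mm, above it the handle is 40 mm wide in y, up to z = 190 mm, top corners rounded at 10 mm radius.
- drying_board: The freshly oiled board, same shape and axes as the finished one, hanging by its slot on the hook; its middle is 22 to 42 mm from the post. Must not be touched.
- drying_eye (a point): Middle of the top edge of the oiled board's slot, 168 mm above its origin; it lies on the hook's rod.
- stand: Wooden drying stand, fixed; place and yaw vary; z up. Origin on the bench under the hook's root. Upright post 40 mm wide, 260 mm high, at x = 0 to 26 mm; a tray-like foot 22 mm high reaches x = -140 to 50 mm and 75 mm to either side. One steel hook sticks out of the post along the stand's -x (towards the robot at yaw 0).
- hook_root (a point): Where the hook's level rod (8 mm diameter) leaves the post, on the rod's axis, 232 mm above the bench. The straight part runs 112 mm along the stand's -x.
- hook_tip (a point): Topmost point of the hook's upturned tip: 120 mm in front of the root along the stand's -x, 15 mm above the rod's axis. The tip is 8 mm thick; its front is 124 mm from the post.
- oil_tin: Round oil tin, 68 mm diameter, 72 mm high, upright; origin at the centre of its base. Bystander.
- brush: Flat brush, 180 mm long, lying along its x; origin on the bench. Bystander.
- mallet: Carver's round mallet, 200 mm long, 72 mm thick, lying along its x; origin on the bench under the joint of head and handle. Bystander.
There are look-alikes about, which are no part of the job. Leave any blue or red look-alike of the board alone.

How it is judged:
On the way, in this order (a step that is already met when the one before it is completed fails the run):
1. the jaw is slid open by more than 6 mm while the board still stands in the vise (value of joint jaw above 0.006 m and height (world z) of board below 0.05 m), for 0.2 s.
2. the board is lifted clear of the jaws (height (world z) of board above 0.082 m), for 0.1 s.
At the end, for the whole second after the job is handed in: The finished board hangs upright (0.2 rad) and still by its slot on the straight rod, in front of the oiled board, which still hangs within 15 mm of its start; middles over 20 mm apart, boards not touching, jaw open over 6 mm (x of board_eye in the frame of stand between -0.112 and -0.03 m and y of board_eye in the frame of stand between -0.012 and 0.012 m and z of board_eye in the frame of stand between 0.231 and 0.242 m and angle between each of board, drying_board's own z axis and vertical below 0.2 rad and linear speed of each of board, drying_board below 0.03 m/s and angular speed of each of board, drying_board below 0.3 rad/s and contact force between each of board, drying_board and stand above 0.3 N and x of drying_eye in the frame of stand between -0.06 and -0.008 m and y of drying_eye in the frame of stand between -0.012 and 0.012 m and z of drying_eye in the frame of stand between 0.231 and 0.242 m and x of board_eye in the frame of drying_board below -0.02 m and contact force between board and drying_board below 0.05 N and value of joint jaw above 0.006 m and distance of drying_board from where it was at the start of the episode below 0.015 m).
It fails at once if the board is pulled up while the jaw is closed (value of joint jaw below 0.004 m and height (world z) of board between 0.047 and 0.075 m and horizontal distance between board and vise below 0.05 m).
It fails at once if the board is dropped or laid down (height (world z) of board below 0.025 m or angle between board's own z axis and vertical above 0.8 rad).
It fails at once if the oiled board is touched by the robot or by the other board (contact force between drying_board and the fingers above 1 N or contact force between drying_board and the arm above 1 N or contact force between drying_board and board above 1 N).
It fails at once if the tin, brush or mallet is moved (distance of any of oil_tin, brush, mallet from where it was at the start of the episode above 0.025 m).
It also fails if it takes over 64 s, if anything falls off the work surface, if the arm or the gripper's body presses on something with over 40 N, if the wrist force passes 120 N, or if a joint passes its speed limit or range.

## Robot

A 6-joint arm with a two-finger parallel gripper is mounted at the origin on the work surface. World frame = base frame: x ahead of the robot, y to its left, z up, the work surface at z = 0. Lengths are in m, angles in rad, forces in N, time in s.
With the tool pointing down it reaches from about 0.3 to 0.85 m from the base axis. Payload 4.2 kg.
Tool frame: the origin (TCP) lies midway between the tips of the shut fingers; the grasp point (between the pads) lies tcp_to_grasp behind it (tcp_to_grasp is the distance from the TCP to the grasp point, in m); z points along the fingers, y is the direction in which the jaws open and shut (so a half turn about z gives the same grasp; the last joint's range is limited). The gripper opens to 91 mm and grips with 3 to 60 N. Pads are 32 mm wide; open, the fingers measure 118 mm over their backs; the gripper's body (76 mm by 178 mm) begins 60 mm behind the grasp point.
Start: joints at [-0.02, 0.32, 1.565, -0, 1.257, -0.02], TCP at [0.575, 0, 0.214] pointing down, gripper open.
Joint ranges: [-3.11, 3.11], [-0.84, 2.01], [0.21, 2.61], [-1.34, 4.49], [0.05, 2.63], [-2.56, 2.56]. Speed limits (rad/s): [2.57, 2.57, 3.14, 3.14, 3.14, 3.14].

## Interface

Orientations are given as a rotation vector (axis times angle).
In Python, from plant import read_state, get_image, camera_params, hand_in, tcp_to_grasp gives the robot as it stands.
- The arm moves only by the tool carry_out, never from a script. Its argument "deltas" is text: rows parted by semicolons, each of 4 numbers parted by spaces: the shift along the tool's x, y, z in units of 30 mm (1.0 is 30 mm), then the turn about the tool's z in units of 6 degrees (1.0 is 6 degrees). In form: dx dy dz turn; .... A call has 1 to 8 rows; each row shifts and turns the commanded pose from where the row before left it, along the tool's axes as they then stand; what a row does not reach is not made up. A row lasts 1/12 s, in which the tool goes at most 41.7 mm and 7.16 degrees, less where a joint would pass 70% of its speed; a pose out of reach is approached as far as the arm can. A call is refused whole if a number of a shift passes 1 or a number of a turn 1, either way. A call with a gripper value outside its range is refused whole. "gripper" is the finger opening in mm, from 0 to 91.2, set as the call begins (left out, the last holds). The fingers move at their own pace and stop on an object; "grip_force" is the grip in N (left out, the last holds). Time passes only in rows, so rows that do not move let the fingers close. It gives the time, the measured TCP pose, the force and the opening at its end, in the units of the state.
- read_state(): the state, without advancing time (a new reading comes with each control period).
- get_image(name): name is "scene" or "side" or "wrist"; returns the picture (420x560x3 uint8, blue, green, red); there is no depth.
- camera_params(name): a dict with "fovy" (degrees; the focal length in pixels is half the picture's height over the tangent of half this angle, whatever the lens; pixels are square), "cx", "cy" (the principal point, pixels), "cam_to_world" (4x4, takes a point from camera to world coordinates). Camera axes: x right, y down, z forward; pixel columns grow to the right and rows downward; lengths in m; the calibration is good to about 2 mm. A picture is of the moment at which its call begins: read the wrist's pose just before it. camera_params takes no time and is no camera call; for the wrist camera it gives the pose at the moment of the call.
- hand_in(): hands the job in, once; it reports no verdict.
The state is a dict: "time_s": time; "joint_positions": joint angles; "joint_velocities": joint speeds; "joint_efforts": joint torques, N m; "tcp_pos": TCP position; "orientation": TCP orientation; "wrist_force": force on the tool from outside, world axes, zero at the start; "ft_torque": the same for the moment, N m; "finger_gap": finger opening in m.
Only numpy, scipy, OpenCV 4.12 (cv2) and the standard library are available. Lean on these libraries where they do the work, as an engineer would, in place of code of your own. Each camera call takes 0.05 s, during which the arm holds its last target.

## Working session

There is one attempt and no reset: what is moved stays moved. The work goes in short steps, Python scripts to look and compute and a tool call to move; the robot and the scene stay as the last step left them, time stands still between calls to the robot, and variables do not carry over. Pictures are saved under pics/ and viewed, and the job is handed in when it is done.

Besides the shell and the picture viewer there is one more tool, called after "Request:" as name(argument=value, ...) on one line, values as JSON. carry_out: Moves the arm, as the interface text tells. Its arguments: {"type":"object","properties":{"deltas":{"type":"string"},"gripper":{"type":"number"},"grip_force":{"type":"number"}},"required":["deltas"]}

```bash
ls; mkdir -p pics; python3 - <<'E'
from plant import *
import cv2
print(read_state()); print(tcp_to_grasp)
for n in ["scene","side","wrist"]:
    p=camera_params(n); print(n,p)
    cv2.imwrite(f"pics/{n}0.png",get_image(n))
E
```

```text
pics
{'time_s': 0.0, 'joint_positions': array([-1.99601564e-02,  3.20287976e-01,  1.56567687e+00, -1.10796083e-05,
        1.25741326e+00, -2.00288705e-02]), 'joint_velocities': array([-0.00061497, -0.0011688 , -0.00133286,  0.00020251, -0.00032114,
        0.00140533]), 'joint_efforts': array([-5.01459035e-04, -4.12465632e+01, -2.31973493e+01,  7.28826877e-02,
        4.58198413e-02, -1.41870069e-04]), 'tcp_pos': array([5.74486890e-01, 3.03813835e-05, 2.13123387e-01]), 'orientation': array([-2.22045571e+00, -2.22061590e+00,  1.95423058e-03]), 'wrist_force': array([-0.57354569, -0.2696494 , -0.32847028]), 'ft_torque': array([ 0.01089562, -0.00650206, -0.02334091]), 'finger_gap': 0.0910365681651798}
0.0188
scene {'fovy': 46.744478049894525, 'cx': 280.0449932306213, 'cy': 207.79522788585317, 'cam_to_world': array([[ 0.75030724,  0.51161794, -0.41867187,  1.01390715],
       [ 0.66103028, -0.58907362,  0.4647916 , -0.60938123],
       [-0.00883284, -0.62549129, -0.78018115,  1.03914477],
       [ 0.        ,  0.        ,  0.        ,  1.        ]])}
side {'fovy': 47.09982760414353, 'cx': 272.44214180522255, 'cy': 211.35888513113798, 'cam_to_world': array([[ 0.7016062 , -0.37071267,  0.60853994, -0.17000007],
       [-0.71216387, -0.33615787,  0.61629579, -0.76381126],
       [-0.02390317, -0.86577711, -0.49985862,  0.71640136],
       [ 0.        ,  0.        ,  0.        ,  1.        ]])}
wrist {'fovy': 65.92472537951095, 'cx': 276.66458898004805, 'cy': 209.96034392033118, 'cam_to_world': array([[ 9.99999616e-01,  7.49694271e-04,  4.54467735e-04,
         5.75379790e-01],
       [ 8.42938994e-04, -9.64673164e-01, -2.63448240e-01,
         7.33347330e-02],
       [ 2.40907191e-04,  2.63448522e-01, -9.64673426e-01,
         3.84177746e-01],
       [ 0.00000000e+00,  0.00000000e+00,  0.00000000e+00,
         1.00000000e+00]])}
```

View pics/scene0.png

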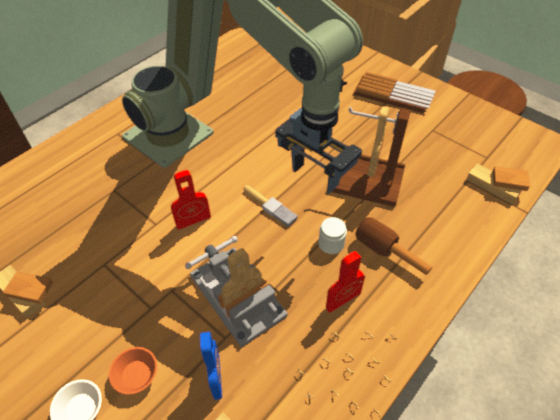

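View pics/side0.png

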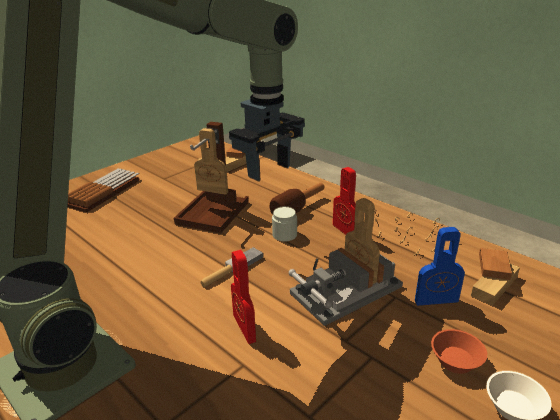

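View pics/wrist0.png

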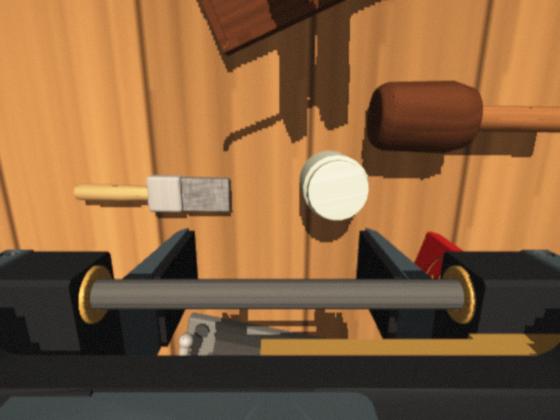

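```bash
python3 - <<'E'
import cv2
s=cv2.imread('pics/scene0.png'); d=cv2.imread('pics/side0.png')
def crop(im,x,y,w,h,k,n): cv2.imwrite(n,cv2.resize(im[y:y+h,x:x+w],None,fx=k,fy=k,interpolation=cv2.INTER_CUBIC))
crop(s,170,220,130,130,5*.9,'pics/c1.png')
crop(s,320,60,130,150,4,'pics/c2.png')
crop(d,280,190,130,140,4.2,'pics/c3.png')
crop(d,160,110,130,130,4.5,'pics/c4.png')
E
```

```text
(no output)
```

View pics/c1.png

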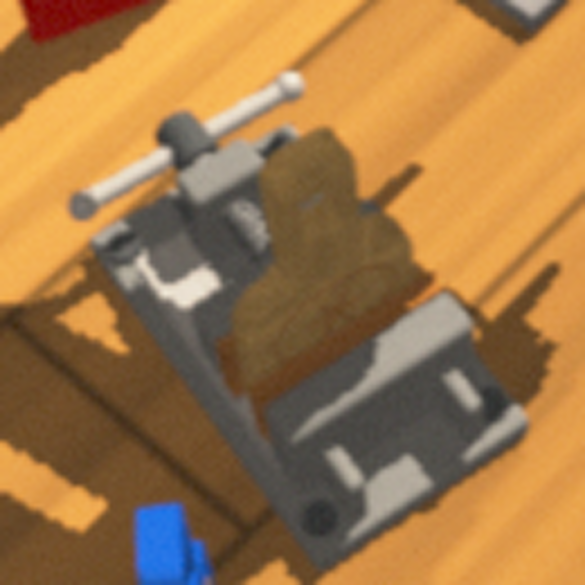

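View pics/c2.png

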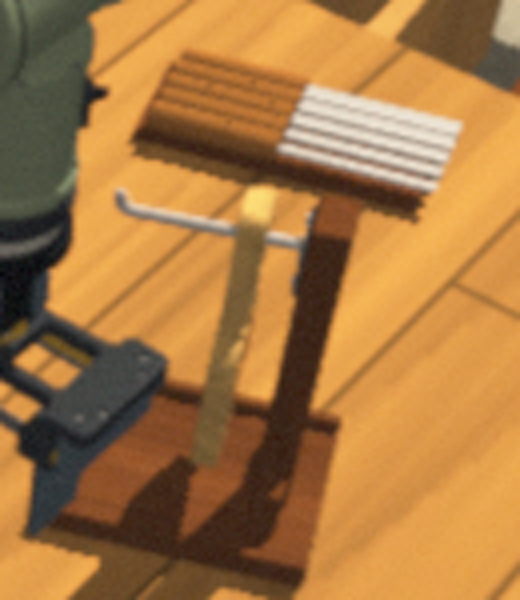

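View pics/c3.png

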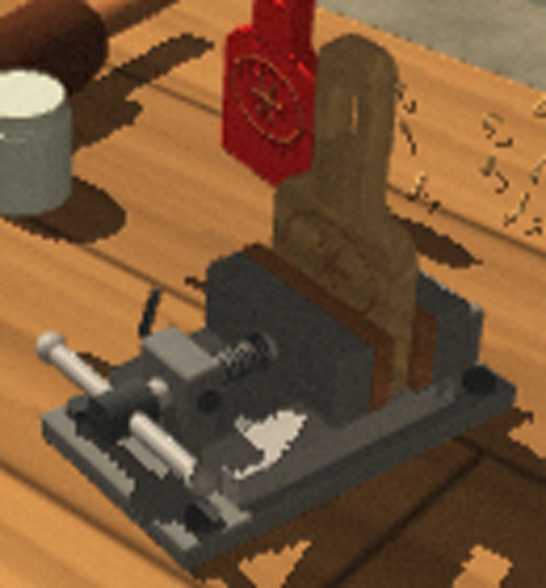

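View pics/c4.png

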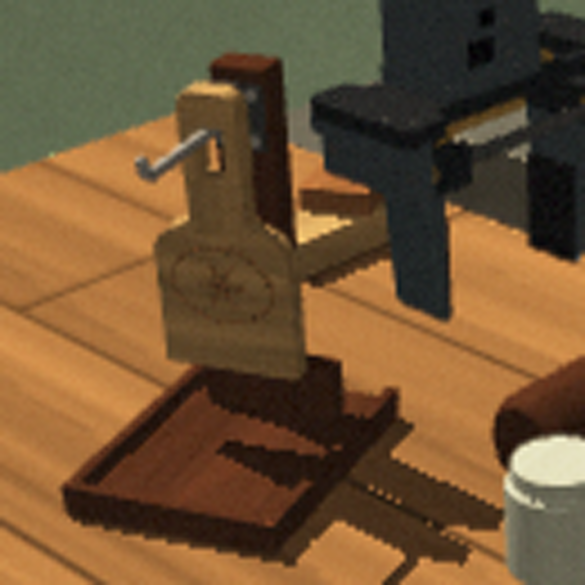

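```bash
cat > h.py <<'E'
import numpy as np, cv2, json
from scipy.optimize import least_squares
from plant import *
P={n:camera_params(n) for n in("scene","side")}
def proj(p,X):
    X=np.atleast_2d(X); T=np.linalg.inv(p["cam_to_world"]); c=X@T[:3,:3].T+T[:3,3]
    f=210/np.tan(np.radians(p["fovy"]/2)); return c[:,:2]/c[:,2:]*f+[p["cx"],p["cy"]]
def un(crop,u,v):
    x,y,k=crop; return [x+(u+.5)/k-.5,y+(v+.5)/k-.5]
def w(q,X):
    c,s=np.cos(q[2]),np.sin(q[2]); X=np.atleast_2d(X)
    return np.c_[q[0]+c*X[:,0]-s*X[:,1],q[1]+s*X[:,0]+c*X[:,1],X[:,2]]
def fit(obs,q0):
    def r(q): return np.concatenate([(proj(P[n] if isinstance(n,str) else n,w(q,np.array(X)/1000))[0]-uv) for n,X,uv in obs])
    s=least_squares(r,q0,loss='soft_l1',f_scale=1.5); return s.x,r(s.x).reshape(-1,2)
E
cat > fit1.py <<'E'
from h import *
S=(170,220,4.5);D=(280,190,4.2)
o=[("scene",X,un(S,*u)) for X,u in [((-152,62,57),(290,84)),((-152,-62,57),(84,205)),((-115,0,80),(222,173)),((-160,-65,16),(95,240)),((70,-65,16),(320,555)),((70,65,16),(525,413))]]
o+=[("side",X,un(D,*u)) for X,u in [((-152,62,57),(48,347)),((-152,-62,57),(203,470)),((-115,0,80),(188,352)),((-160,65,16),(43,424)),((-160,-65,16),(190,550)),((70,-65,16),(515,385))]]
q,r=fit(o,[.6,-.25,0]);print('vise',q.round(4));print(r.round(1).tolist())
S=(320,60,4);D=(160,110,4.5)
o=[("scene",X,un(S,*u)) for X,u in [((-120,0,247),(121,190)),((0,0,232),(303,240)),((50,75,22),(338,422)),((50,-75,22),(303,575))]]
o+=[("side",X,un(D,*u)) for X,u in [((-120,0,247),(143,160)),((-140,75,22),(68,488)),((-140,-75,22),(270,530)),((50,-75,22),(397,395))]]
q2,r=fit(o,[.6,.25,0]);print('stand',q2.round(4));print(r.round(1).tolist())
E
python3 fit1.py
```

```text
vise [ 0.6014 -0.2685 -0.2077]
[[-1.4, 1.5], [0.6, 0.5], [-0.6, -0.5], [-2.0, 0.1], [0.5, 2.1], [1.9, 1.2], [0.8, 0.7], [-1.0, 1.6], [-1.9, -0.7], [-1.6, -2.6], [-0.6, 0.0], [0.2, -0.6]]
stand [0.6168 0.2621 0.401 ]
[[-1.3, 0.6], [0.1, 2.5], [0.4, -0.4], [-0.0, -0.3], [-0.5, -0.7], [-1.8, -0.2], [0.4, -0.3], [0.4, -1.3]]
```

```bash
cat >> h.py <<'E'
def ray(n,u,v,z):
    p=P[n] if isinstance(n,str) else n; f=210/np.tan(np.radians(p["fovy"]/2)); T=p["cam_to_world"]
    d=T[:3,:3]@[(u-p["cx"])/f,(v-p["cy"])/f,1]; o=T[:3,3]; return (o+d*(z-o[2])/d[2]).round(3)
def wristcrop(name):
    p=camera_params("wrist"); im=get_image("wrist"); cv2.imwrite(name,im)
    json.dump({k:np.array(v).tolist() for k,v in p.items()},open(name[:-4]+'.json','w'))
    return im
E
python3 - <<'E'
from h import *
for n,u,v,z in [("scene",193,225,0),("side",250,340,0),("scene",345,305,0),("side",345,235,0),("scene",184,174,.19),("scene",352,256,.19),("scene",333,246,0),("side",440,300,0),("scene",270,207,.02),("scene",375,240,.03)]: print(n,u,v,ray(n,u,v,z))
E
```

```text
scene 193 225 [ 0.32  -0.187  0.   ]
side 250 340 [ 0.298 -0.214  0.   ]
scene 345 305 [ 0.766 -0.11   0.   ]
side 345 235 [ 0.743 -0.117  0.   ]
scene 184 174 [ 0.318 -0.176  0.19 ]
scene 352 256 [ 0.755 -0.102  0.19 ]
scene 333 246 [0.643 0.004 0.   ]
side 440 300 [ 0.672 -0.435  0.   ]
scene 270 207 [ 0.445 -0.018  0.02 ]
scene 375 240 [0.722 0.071 0.03 ]
```

Request:
carry_out(deltas="0 0 -0.4 -1;0 0 -0.4 -1;0 0 -0.4 -1;0 0 -0.4 -1;0 0 -0.4 -1;0 0 -0.4 -1;0 0 -0.4 -1;0 0 0 -1", gripper=0)

```text
time_s: 0.82
tcp_pos: [0.5759, -0.0, 0.3003]
orientation: [1.117, 2.932, 0.002]
wrist_force: [1.0, 0.2, 0.8]
finger_gap: 0.0409
```

Request:
carry_out(deltas="0 0 0 -1;0 0 0 -1;0 0 0 -1;0 0 0 -1;0 0 0 -1;0 0 0 0;0 0 0 0")

```text
time_s: 1.4
tcp_pos: [0.5749, 0.0, 0.2977]
orientation: [-0.332, -3.123, -0.0]
wrist_force: [-0.2, -0.3, -1.1]
finger_gap: 0.0003
```

Request:
carry_out(deltas="0.1 -1 0 0;0.1 -1 0 0;0.1 -1 0 0;0.1 -1 0 0;0.1 -1 0 0;0.1 -1 0 0;0.1 -1 0 0;0.1 -1 0 0")

```text
time_s: 2.07
tcp_pos: [0.5009, -0.231, 0.2979]
orientation: [0.332, 3.124, 0.0]
wrist_force: [-0.4, -0.7, -0.5]
finger_gap: 0.0009
```

Request:
carry_out(deltas="0 -0.5 0 0;0 0 0 0;0 0 0 0")

```text
time_s: 2.32
tcp_pos: [0.4983, -0.2448, 0.2978]
orientation: [-0.334, -3.124, -0.001]
wrist_force: [-0.3, -0.2, 0.6]
finger_gap: 0.0005
```

```bash
python3 - <<'E'
from h import *
wristcrop('pics/w1.png'); cv2.imwrite('pics/scene1.png',get_image('scene'));cv2.imwrite('pics/side1.png',get_image('side'))
E
```

```text
(no output)
```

View pics/w1.png

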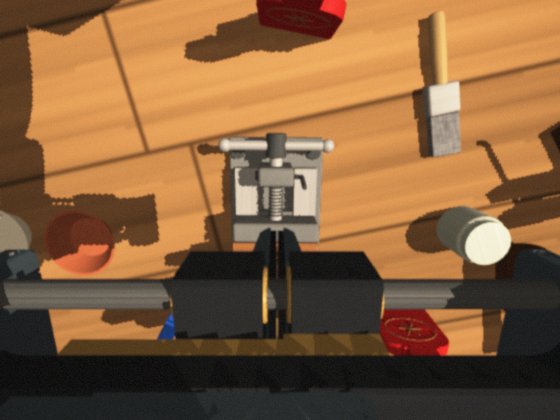

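View pics/scene1.png

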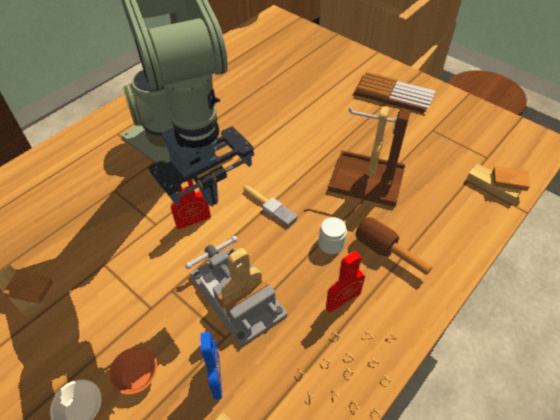

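```bash
python3 - <<'E'
import cv2
def crop(n,x,y,w,h,k,o): cv2.imwrite(o,cv2.resize(cv2.imread(n)[y:y+h,x:x+w],None,fx=k,fy=k,interpolation=cv2.INTER_CUBIC))
crop('pics/w1.png',210,125,130,120,5,'pics/c5.png')
crop('pics/scene1.png',320,70,130,140,4.2,'pics/c6.png')
crop('pics/side1.png',160,110,130,130,4.5,'pics/c7.png')
crop('pics/scene1.png',180,225,120,120,5,'pics/c8.png')
crop('pics/side1.png',280,190,130,140,4.2,'pics/c9.png')
E
```

```text
(no output)
```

View pics/c5.png

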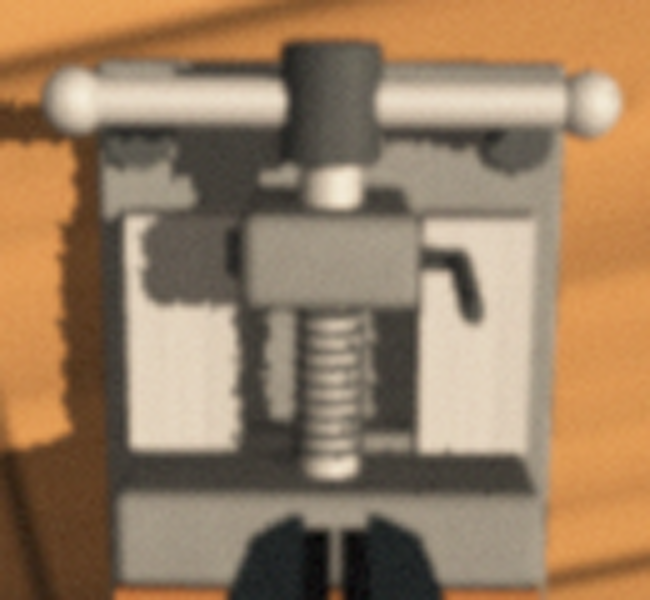

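View pics/c6.png

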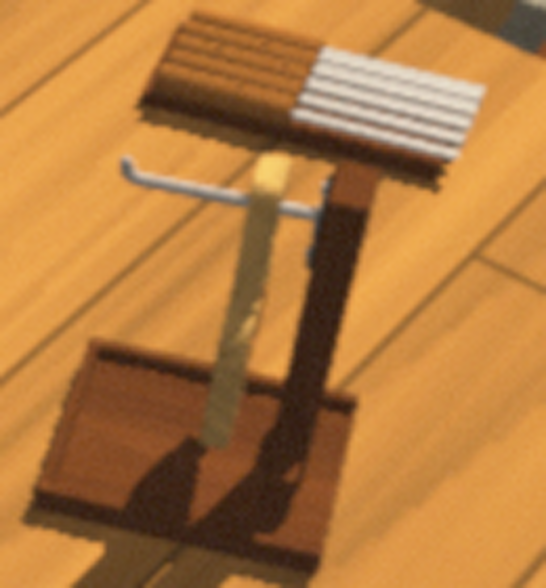

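View pics/c7.png

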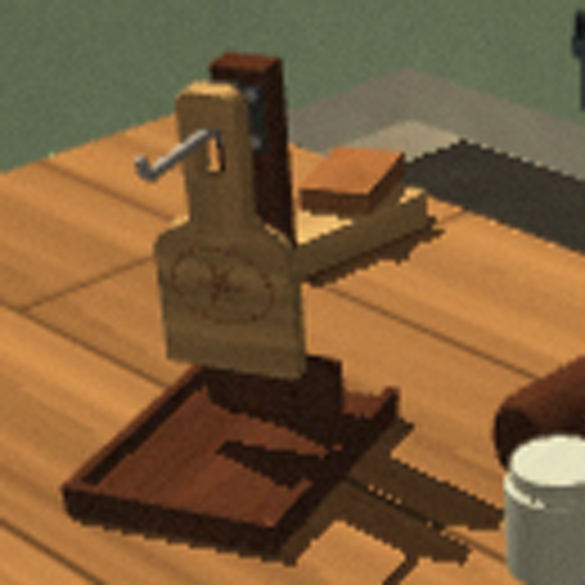

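View pics/c8.png

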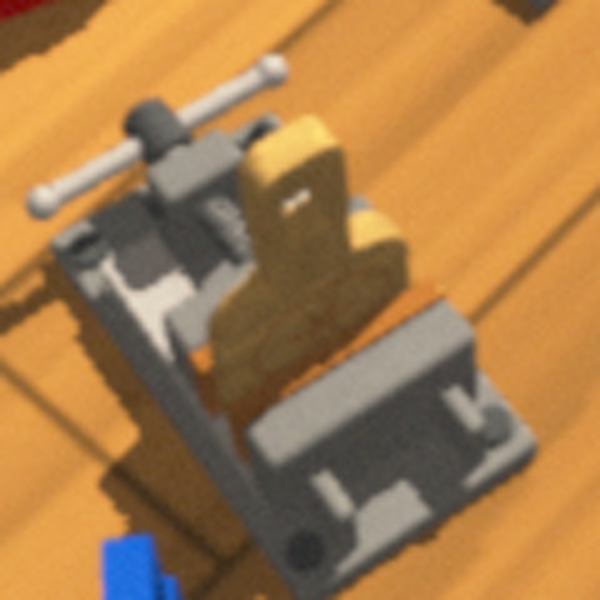

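View pics/c9.png

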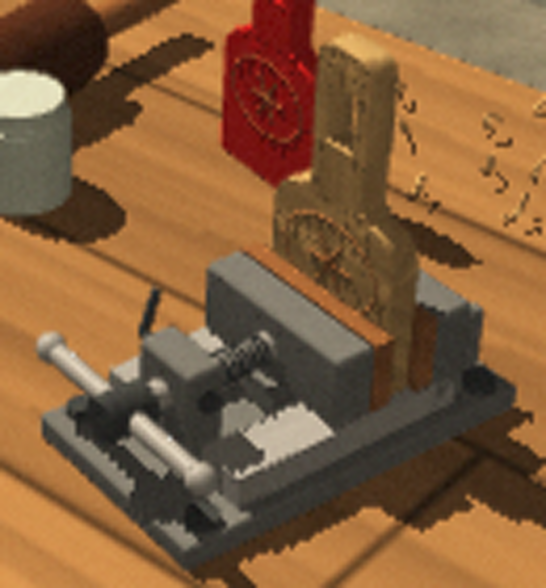

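```bash
cat > fit2.py <<'E'
from h import *
S=(180,225,5);D=(280,190,4.2);Wc=(210,125,5)
W=json.load(open('pics/w1.json')); W['cam_to_world']=np.array(W['cam_to_world'])
o=[("scene",X,un(S,*u)) for X,u in [((-152,62,57),(273,69)),((-152,-62,57),(43,200)),((-115,0,80),(198,168)),((-160,-65,16),(53,245)),((70,65,16),(538,445)),((38,-55,80),(268,465))][:5]]
o+=[("side",X,un(D,*u)) for X,u in [((-152,62,57),(48,347)),((-152,-62,57),(199,473)),((-115,0,80),(188,352)),((-160,65,16),(43,424)),((-160,-65,16),(190,550)),((70,-65,16),(515,385))]]
o+=[(W,X,un(Wc,*u)) for X,u in [((-152,62,57),(594,103)),((-152,-62,57),(73,99)),((-127,-22,80),(246,218)),((-127,22,80),(416,218)),((-103,-22,80),(246,305)),((-103,22,80),(416,305)),((-56.6,-55,80),(118,492)),((-56.6,55,80),(535,492))]]
q,r=fit(o,[.6,-.25,0]);print('vise',q.round(4));print(r.round(1).tolist())
print('wrist only',fit(o[-8:],q)[0].round(4), 'others',fit(o[:-8],q)[0].round(4))
S=(320,70,4.2);D=(160,110,4.5)
o=[("scene",X,un(S,*u)) for X,u in [((-120,0,247),(126,159)),((0,0,232),(315,213)),((-140,75,22),(92,343)),((50,75,22),(356,400)),((50,-75,22),(318,555)),((-140,-75,22),(38,490))]]
o+=[("side",X,un(D,*u)) for X,u in [((-120,0,247),(143,160)),((-140,75,22),(66,488)),((-140,-75,22),(275,528)),((50,-75,22),(397,390)),((0,-20,260),(272,72))]]
q2,r=fit(o,[.6,.25,0]);print('stand',q2.round(4));print(r.round(1).tolist())
# board b from side handle edges & scene
D=(280,190,4.2)
for n,C,y,z,u in [("side",D,20,165,317),("side",D,-20,165,385),("side",D,48,100,275),("side",D,-48,100,416)]:
    # solve b so that u matches
    from scipy.optimize import brentq
    f=lambda b:proj(P[n],w(q,np.array([[-18.3,y+b,z]])/1000))[0,0]-un(C,u,0)[0]
    print('b',round(brentq(f,-60,60),1))
E
python3 fit2.py
```

```text
vise [ 0.6024 -0.2696 -0.2179]
[[-0.9, 1.7], [1.0, 1.1], [-0.5, -0.3], [-1.1, -0.6], [1.0, -0.0], [1.3, 0.3], [-0.0, 0.6], [-1.6, -1.0], [-1.1, -3.1], [-0.6, -0.3], [0.8, -0.3], [-3.0, -0.3], [1.9, -0.1], [-1.5, -1.1], [1.1, -0.9], [-1.3, 1.1], [0.8, 1.3], [-1.6, -0.2], [2.4, 0.3]]
wrist only [ 0.6025 -0.2695 -0.2182] others [ 0.6021 -0.2698 -0.2175]
stand [0.6176 0.2629 0.4074]
[[-0.6, 0.4], [1.3, 1.8], [-1.2, -0.7], [0.3, -0.2], [0.6, 1.3], [-1.1, 0.7], [-0.2, -0.8], [-1.1, -0.3], [-0.3, -0.1], [0.4, -0.4], [-1.4, -0.5]]
b -6.4
b -17.4
b -6.2
b -19.3
```

```bash
cat >> fit2.py <<'E'
print(W['cam_to_world'][:3,3])
S=(180,225,5);D=(280,190,4.2)
pts=[((-152,62,57),(594,103)),((-152,-62,57),(73,99)),((-127,-22,80),(246,218)),((-127,22,80),(416,218)),((-103,-22,80),(246,305)),((-103,22,80),(416,305)),((-56.6,-55,80),(118,492)),((-56.6,55,80),(535,492))]
X=np.array([p[0] for p in pts])/1000; U=np.array([un(Wc,*p[1]) for p in pts])
def pr(v,mode):
    X2=w(v[:3],X); p=dict(W)
    if mode=='f': 
        c=[p['cx'],p['cy']]; return (proj(p,X2)-c)*v[3]+c
    if mode=='z': X2=X2+[0,0,v[3]]; return proj(p,X2)
    if mode=='k':
        c=np.array([p['cx'],p['cy']]); f=210/np.tan(np.radians(p["fovy"]/2)); d=(proj(p,X2)-c)/f; return c+f*d*(1+v[3]*(d**2).sum(1,keepdims=True))
for m,v3 in(('f',1),('z',0),('k',0)):
    s=least_squares(lambda v:(pr(v,m)-U).ravel(),[*q,v3]);print(m,s.x.round(4),s.cost,s.fun.reshape(-1,2).round(1).tolist())
E
python3 fit2.py|tail -5
python3 - <<'E'
import cv2
def crop(n,x,y,w,h,k,o): cv2.imwrite(o,cv2.resize(cv2.imread(n)[y:y+h,x:x+w],None,fx=k,fy=k,interpolation=cv2.INTER_CUBIC))
crop('pics/side1.png',335,190,60,100,6,'pics/c10.png')
E
```

```text
b -19.3
[ 0.42615509 -0.2302537   0.46873204]
f [ 0.6022 -0.2698 -0.2217  0.9957] 15.722682512528996 [[-3.0, 0.1], [2.4, -0.1], [-1.2, -1.2], [1.3, -0.8], [-1.1, 1.0], [0.8, 1.3], [-1.4, -0.5], [2.2, 0.2]]
z [ 0.6027 -0.2699 -0.2217 -0.0018] 15.707017156622861 [[-3.0, 0.1], [2.4, -0.1], [-1.2, -1.2], [1.3, -0.8], [-1.1, 1.0], [0.8, 1.3], [-1.4, -0.5], [2.2, 0.2]]
k [ 0.6027 -0.2699 -0.2216  0.183 ] 15.123245683209793 [[-2.2, -0.6], [1.6, -0.8], [-1.3, -1.1], [1.4, -0.8], [-1.2, 1.2], [0.9, 1.6], [-1.7, -0.1], [2.5, 0.7]]
```

View pics/c10.png

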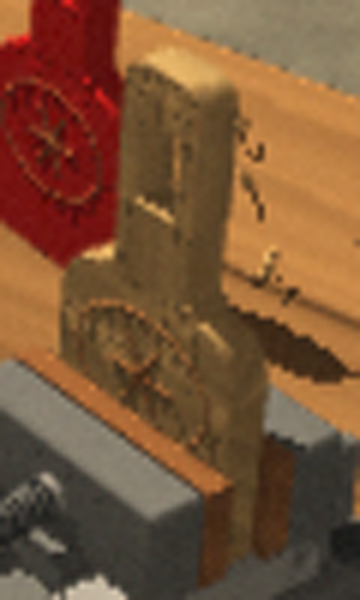

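```bash
cat >> h.py <<'E'
from scipy.spatial.transform import Rotation as R
VISE=[.6024,-.2698,-.220]; STAND=[.6176,.2629,.4074]
def go(q,X,yaw=True):
    s=read_state(); M=R.from_rotvec(s['orientation']).as_matrix()
    t=w(q,np.array(X,float)/1000)[0]; d=M.T@(t-s['tcp_pos'])/.03
    ty=M[:,1]; cur=np.arctan2(-ty[0],ty[1]); dy=(q[2]-cur+np.pi)%(2*np.pi)-np.pi
    print('t',round(s['time_s'],2),'target',t.round(4),'units xyz',d.round(2),'turn',round(-np.degrees(dy)/6,2),'F',s['wrist_force'].round(1),'gap',round(s['finger_gap'],4), 'local tcp', loc(q,s['tcp_pos']).round(1),'tilt',M[:,2].round(4))
def loc(q,p):
    c,s=np.cos(q[2]),np.sin(q[2]); d=np.array(p)-[q[0],q[1],0]; return 1000*np.array([c*d[0]+s*d[1],-s*d[0]+c*d[1],d[2]])
E
python3 -c "
from h import *
go(VISE,[-108,-42,45])"
```

```text
t 2.47 target [ 0.4878 -0.2872  0.045 ] units xyz [ 0.05 -1.51  8.43] turn 0.1 F [-1.   0.   0.4] gap 0.0005 local tcp [-106.9    3.1  297.9] tilt [ 1.e-04  5.e-04 -1.e+00]
```

Request:
carry_out(deltas="0.05 -0.8 0 0.1;0 -0.7 0.4 0;0 0 1 0;0 0 1 0;0 0 1 0;0 0 1 0;0 0 1 0;0 0 0 0")

```text
time_s: 3.13
tcp_pos: [0.4844, -0.2847, 0.1304]
orientation: [-0.342, -3.112, -0.009]
wrist_force: [-1.0, 0.6, -1.7]
finger_gap: 0.0006
```

```bash
python3 -c "
from h import *
go(VISE,[-108,-42,45]); wristcrop('pics/w2.png')"
```

```text
t 3.13 target [ 0.4878 -0.2872  0.045 ] units xyz [-0.16 -0.07  2.84] turn 0.01 F [-1.   0.6 -1.7] gap 0.0006 local tcp [-111.9  -40.3  130.4] tilt [-0.0101  0.0066 -0.9999]
```

View pics/w2.png

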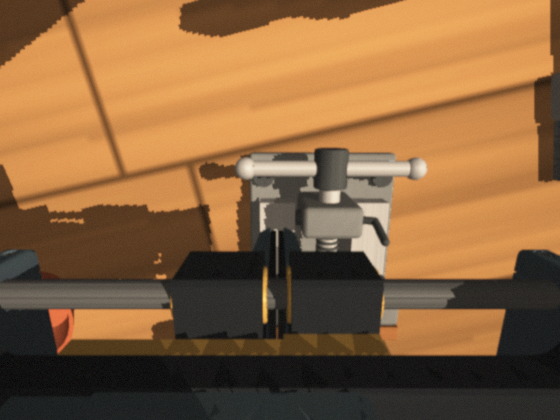

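Request:
carry_out(deltas="-0.1 0 1 0;0 0 1 0;0 0 0.8 0;0 0 0 0;0 0 0 0")

```text
time_s: 3.6
tcp_pos: [0.4914, -0.2888, 0.0532]
orientation: [0.344, 3.122, -0.001]
wrist_force: [-0.6, -0.2, 0.9]
finger_gap: 0.0003
```

```bash
python3 -c "
from h import *
go(VISE,[-156,-42,45]); wristcrop('pics/w3.png')"
```

```text
t 3.6 target [ 0.441  -0.2767  0.045 ] units xyz [1.73 0.03 0.27] turn 0.01 F [-0.6 -0.2  0.9] gap 0.0003 local tcp [-104.2  -42.7   53.2] tilt [ 1.e-03 -5.e-04 -1.e+00]
```

View pics/w3.png

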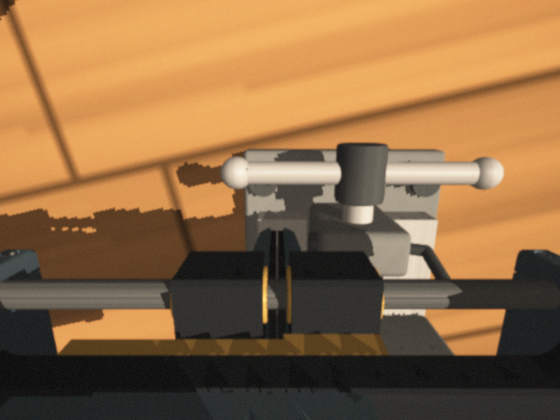

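Request:
carry_out(deltas="0 0 0.3 0;0.3 0 0 0;0.3 0 0 0;0.2 0 0 0;0.2 0 0 0;0.2 0 0 0;0.2 0 0 0;0.2 0 0 0")

```text
time_s: 4.32
tcp_pos: [0.4458, -0.2788, 0.0438]
orientation: [0.346, 3.115, -0.002]
wrist_force: [7.7, 1.0, -3.4]
finger_gap: 0.0008
```

Request:
carry_out(deltas="0.1 0 0 0;0 0 0 0;0 0 0 0")

```text
time_s: 4.57
tcp_pos: [0.4413, -0.2777, 0.0436]
orientation: [0.346, 3.12, -0.001]
wrist_force: [3.3, 0.9, -0.1]
finger_gap: 0.0004
```

```bash
python3 -c "
from h import *
go(VISE,[-156,-42,45]); wristcrop('pics/w4.png')"
```

```text
t 4.57 target [ 0.441  -0.2767  0.045 ] units xyz [ 0.02  0.03 -0.05] turn -0.01 F [ 3.3  0.9 -0.1] gap 0.0004 local tcp [-155.4  -42.9   43.6] tilt [ 2.6e-03 -7.0e-04 -1.0e+00]
```

View pics/w4.png

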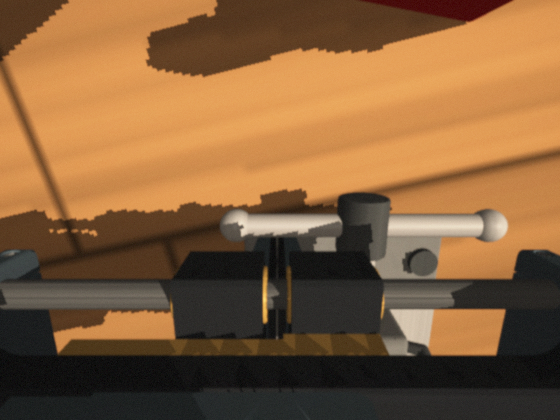

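```bash
python3 -c "
from h import *
for n in ['w3','w4']:
  W=json.load(open(f'pics/{n}.json')); W['cam_to_world']=np.array(W['cam_to_world'])
  for u in ([(235,172),(487,173)] if n=='w3' else [(236,224),(490,225)]): print(n,loc(VISE,ray(W,*u,.057)))
"
```

```text
w3 [-151.89521115  -64.91259376   57.        ]
w3 [-151.30934725   65.35504138   57.        ]
w4 [-178.57792258  -64.73117926   57.        ]
w4 [-177.99205868   65.53645587   57.        ]
```

Request:
carry_out(deltas="-0.4 0 0 0;-0.3 0 -0.3 0;0 0 -1 0;0 0 -1 0;0 0 -1 0;0 0 -1 0;0 0 -1 0;0 0 -1 0")

```text
time_s: 5.28
tcp_pos: [0.4596, -0.282, 0.2333]
orientation: [-0.344, -3.12, -0.0]
wrist_force: [0.0, -0.6, -0.3]
finger_gap: 0.0005
```

Request:
carry_out(deltas="0 0 -1 0;0 0 -1 0;0 0 -1 0;0 0 -0.5 0;0 0 0 0;0 0 0 0", gripper=91)

```text
time_s: 5.78
tcp_pos: [0.4604, -0.2822, 0.337]
orientation: [-0.345, -3.122, 0.001]
wrist_force: [0.4, -0.0, -0.4]
finger_gap: 0.0375
```

```bash
python3 -c "
from h import *
go(VISE,[-9.3,-6,250]); wristcrop('pics/w5.png');cv2.imwrite('pics/side2.png',get_image('side'))
s=cv2.imread('pics/side2.png')[180:320,280:410];cv2.imwrite('pics/c11.png',cv2.resize(s,None,fx=4.2,fy=4.2,interpolation=2))"
```

```text
t 5.78 target [ 0.592  -0.2736  0.25  ] units xyz [-4.22  1.24  2.9 ] turn -0.0 F [ 0.4 -0.  -0.4] gap 0.0375 local tcp [-135.9  -43.1  337. ] tilt [-7.e-04 -4.e-04 -1.e+00]
```

View pics/w5.png

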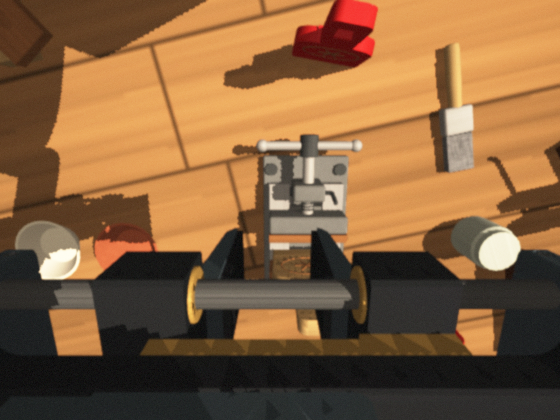

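View pics/c11.png

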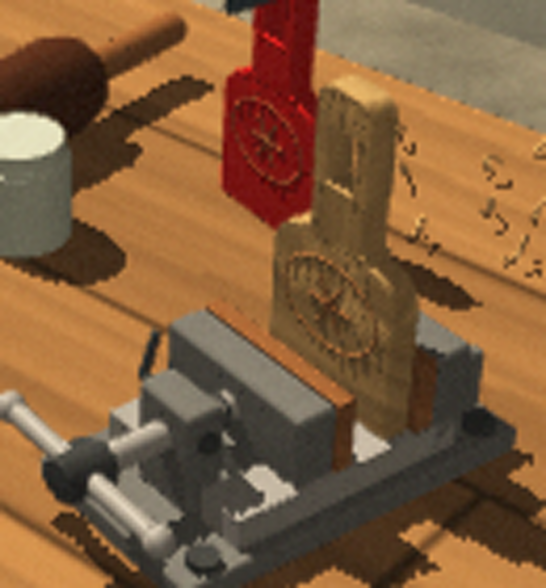

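Request:
carry_out(deltas="-0.8 0.2 0 0;-0.8 0.2 0 0;-0.8 0.2 0 0;-0.8 0.2 0 0;-0.8 0.2 0 0;-0.8 0.2 0 0;-0.8 0 0 0;-0.5 0 0 0")

```text
time_s: 6.55
tcp_pos: [0.6489, -0.2867, 0.3336]
orientation: [-0.343, -3.118, -0.002]
wrist_force: [-0.0, 0.5, 0.6]
finger_gap: 0.0911
```

Request:
carry_out(deltas="0 0 -0.2 0;0 0 0 0;0 0 0 0")

```text
time_s: 6.8
tcp_pos: [0.6467, -0.2869, 0.3425]
orientation: [-0.345, -3.121, -0.0]
wrist_force: [-0.2, 0.6, 0.1]
finger_gap: 0.0911
```

```bash
python3 -c "
from h import *
go(VISE,[-9.3,-6,250]); im=wristcrop('pics/w6.png')
cv2.imwrite('pics/c12.png',cv2.resize(im[120:260,190:390],None,fx=4,fy=4,interpolation=2))"
```

```text
t 6.8 target [ 0.592  -0.2736  0.25  ] units xyz [1.87 0.03 3.09] turn -0.0 F [-0.2  0.6  0.1] gap 0.0911 local tcp [ 47.   -7.1 342.5] tilt [-1.6e-03  5.0e-04 -1.0e+00]
```

View pics/c12.png

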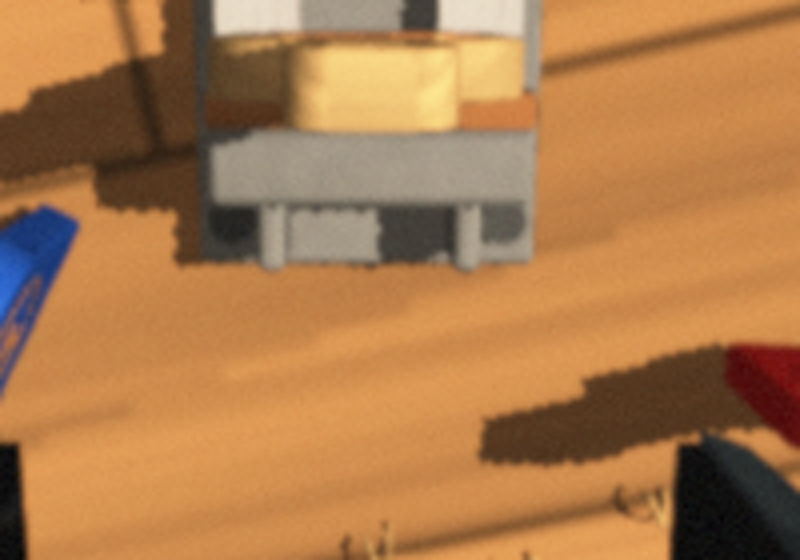

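```bash
python3 -c "
from h import *
W=json.load(open('pics/w6.json')); W['cam_to_world']=np.array(W['cam_to_world'])
for u,v,z in [(290,90,.215),(460,90,.215),(375,131,.225),(375,45,.225),(210,68,.133),(524,68,.133)]:
  a=un((190,120,4),u,v); print(u,v,loc(VISE,ray(W,*a,z)))
"
```

```text
290 90 [ -8.12934923 -20.4673809  215.        ]
460 90 [ -8.39666569  17.38666171 215.        ]
375 131 [ 8.97461910e-02 -2.23426624e+00  2.25000000e+02]
375 45 [-18.34932639  -2.25880966 225.        ]
210 68 [ -9.28666118 -47.36832195 133.        ]
524 68 [ -9.94881647  42.65701643 133.        ]
```

Request:
carry_out(deltas="0.7 0.17 0 0;0.7 0 0 0;0.46 0 0 0;0 0 0 0;0 0 0.7 0;0 0 0.7 0;0 0 0.7 0;0 0 0 0", gripper=70)

```text
time_s: 7.52
tcp_pos: [0.5921, -0.269, 0.2756]
orientation: [-0.344, -3.115, -0.004]
wrist_force: [-0.1, -0.1, -0.9]
finger_gap: 0.0699
```

```bash
python3 -c "
from h import *
go(VISE,[-9,-2,166]); im=wristcrop('pics/w7.png')"
```

```text
t 7.52 target [ 0.5932 -0.2698  0.166 ] units xyz [-0.07 -0.02  3.65] turn -0.0 F [-0.1 -0.1 -0.9] gap 0.0699 local tcp [-10.2  -1.5 275.6] tilt [-0.0073  0.0036 -1.    ]
```

View pics/w7.png

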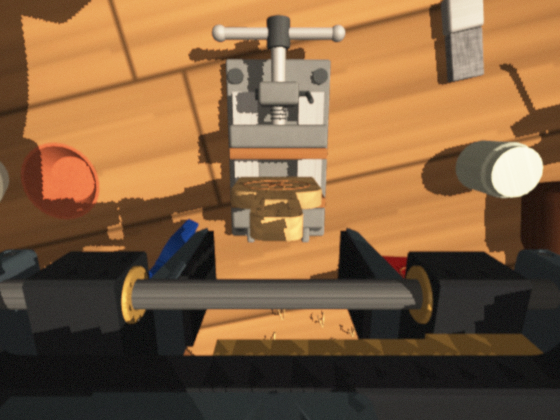

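Request:
carry_out(deltas="0 0 0.6 0;0 0 0.6 0;0 0 0.6 0;0 0 0.6 0;0 0 0.6 0;0 0 0.5 0;0 0 0 0;0 0 0 0")

```text
time_s: 8.23
tcp_pos: [0.5948, -0.2702, 0.176]
orientation: [0.345, 3.122, -0.0]
wrist_force: [-0.2, -0.1, 0.8]
finger_gap: 0.0698
```

```bash
python3 -c "
from h import *
go(VISE,[-9,-2,166])"
```

```text
t 8.23 target [ 0.5932 -0.2698  0.166 ] units xyz [0.06 0.   0.33] turn -0.0 F [-0.2 -0.1  0.8] gap 0.0698 local tcp [ -7.3  -2.  176. ] tilt [ 1.e-03 -4.e-04 -1.e+00]
```

Request:
carry_out(deltas="0.05 0 0.33 0;0 0 0 0;0 0 0 0")

```text
time_s: 8.48
tcp_pos: [0.5929, -0.2696, 0.1656]
orientation: [0.345, 3.122, -0.0]
wrist_force: [0.2, 0.6, 0.1]
finger_gap: 0.0699
```

Request:
carry_out(deltas="0 0 0 0;0 0 0 0;0 0 0 0;0 0 0 0;0 0 0 0;0 0 0 0;0 0 0 0;0 0 0 0", gripper=30, grip_force=25)

```text
time_s: 9.15
tcp_pos: [0.5929, -0.2695, 0.1653]
orientation: [0.345, 3.122, -0.0]
wrist_force: [0.6, 0.8, 0.8]
finger_gap: 0.04
```

```bash
python3 -c "
from h import *
go(VISE,[-9,-2,166]);im=wristcrop('pics/w8.png');cv2.imwrite('pics/side3.png',get_image('side'))"
```

```text
t 9.15 target [ 0.5932 -0.2698  0.166 ] units xyz [-0.01 -0.01 -0.02] turn 0.0 F [0.6 0.8 0.8] gap 0.04 local tcp [ -9.4  -1.8 165.3] tilt [ 4.e-04 -1.e-04 -1.e+00]
```

View pics/w8.png

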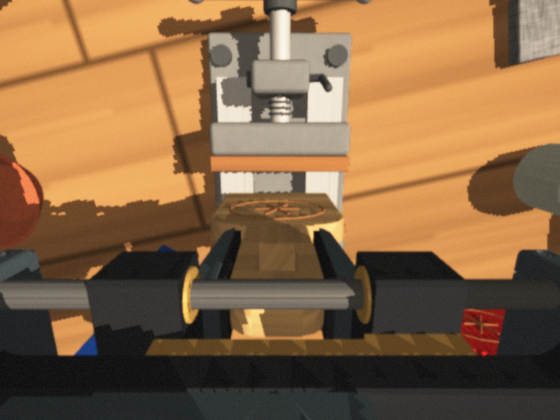

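View pics/side3.png

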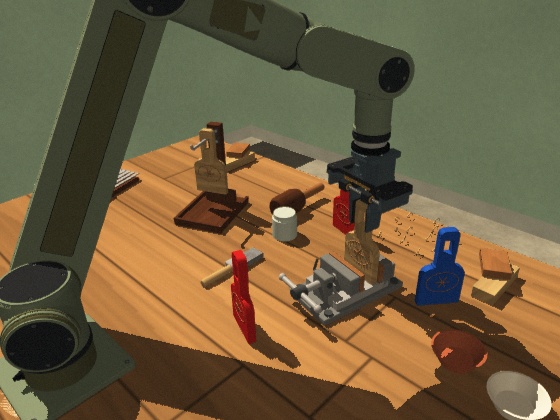

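Request:
carry_out(deltas="0.1 0 0 0;0.1 0 -0.2 0;0 0 -0.4 0;0 0 -0.5 0;0 0 -0.6 0;0 0 -0.7 0;0 0 -0.7 0;0 0 -0.7 0", grip_force=35)

```text
time_s: 9.92
tcp_pos: [0.586, -0.2679, 0.2797]
orientation: [-0.344, -3.121, -0.001]
wrist_force: [-0.2, -0.2, -2.2]
finger_gap: 0.0396
```

```bash
python3 -c "
from h import *
go(STAND,[-190,0,217.5+60]);cv2.imwrite('pics/side4.png',get_image('side'));cv2.imwrite('pics/scene4.png',get_image('scene'))"
```

```text
t 9.92 target [0.4432 0.1876 0.2775] units xyz [ 7.96 13.78  0.09] turn -5.99 F [-0.2 -0.2 -2.2] gap 0.0396 local tcp [-239.3 -474.8  279.7] tilt [-1.7e-03  7.0e-04 -1.0e+00]
```

View pics/scene4.png

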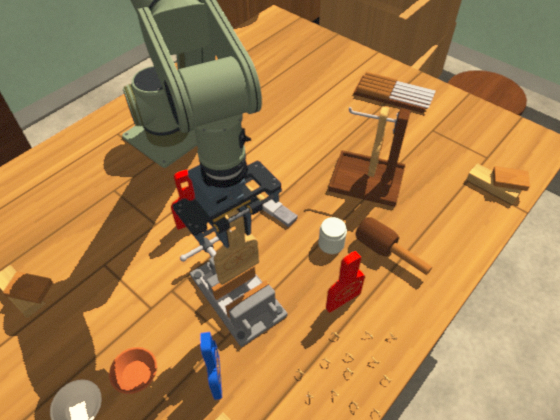

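View pics/side4.png

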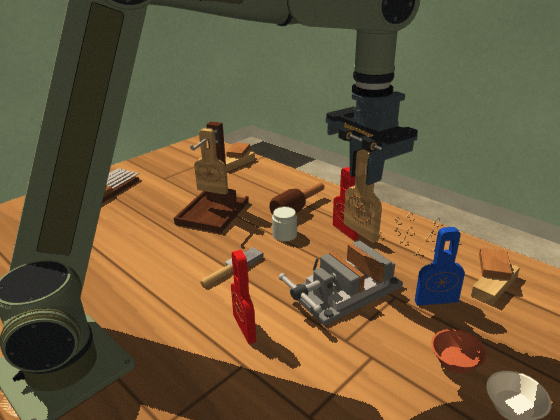

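Request:
carry_out(deltas="0.2 0 0 -0.75;0.2 0 0 -0.75;0.2 0 0 -0.75;0.2 0 0 -0.75;0.2 0 0 -0.75;0.2 0 0 -0.75;0.2 0 0 -0.75;0.2 0 0 -0.75")

```text
time_s: 10.68
tcp_pos: [0.5385, -0.2703, 0.2771]
orientation: [0.643, -3.072, -0.004]
wrist_force: [-0.2, -0.0, -2.4]
finger_gap: 0.0395
```

```bash
python3 -c "
from h import *
go(STAND,[-190,0,217.5+60])"
```

```text
t 10.68 target [0.4432 0.1876 0.2775] units xyz [-3.21 15.26  0.02] turn 0.05 F [-0.2 -0.  -2.4] gap 0.0395 local tcp [-283.9 -458.2  277.1] tilt [-0.0031  0.0017 -1.    ]
```

Request:
carry_out(deltas="-0.1 0.5 0 0;-0.1 0.7 0 0;-0.1 0.8 0 0;-0.1 0.8 0 0;-0.1 0.8 0 0;-0.1 0.8 0 0;-0.1 0.8 0 0;-0.1 0.8 0 0")

```text
time_s: 11.35
tcp_pos: [0.4887, -0.0941, 0.2777]
orientation: [0.635, -3.075, -0.002]
wrist_force: [0.3, 0.2, -1.3]
finger_gap: 0.0399
```

Request:
carry_out(deltas="-0.1 0.8 0 0;-0.1 0.8 0 0;-0.1 0.8 0 0;-0.1 0.8 0 0;-0.1 0.8 0 0;-0.1 0.7 0 0;-0.1 0.6 0 0;-0.1 0.5 0 0")

```text
time_s: 12.02
tcp_pos: [0.4412, 0.0749, 0.2779]
orientation: [0.636, -3.074, -0.001]
wrist_force: [0.4, 0.5, -2.5]
finger_gap: 0.0398
```

Request:
carry_out(deltas="-0.1 0.5 0 0;-0.1 0.5 0 0;0 0.5 0 0;0 0.4 0 0;0 0.3 0 0;0 0 0 0;0 0 0 0;0 0 0 0")

```text
time_s: 12.68
tcp_pos: [0.4224, 0.1357, 0.2787]
orientation: [0.636, -3.076, 0.001]
wrist_force: [-0.6, 0.2, -1.6]
finger_gap: 0.0398
```

```bash
python3 -c "
from h import *
go(STAND,[-170,0,217.5]);cv2.imwrite('pics/side5.png',get_image('side'));cv2.imwrite('pics/scene5.png',get_image('scene'));wristcrop('pics/w9.png')"
```

```text
t 12.68 target [0.4615 0.1955 0.2175] units xyz [-1.99  1.31  2.04] turn 0.01 F [-0.6  0.2 -1.6] gap 0.0398 local tcp [-229.6  -39.4  278.7] tilt [-3.e-04 -6.e-04 -1.e+00]
```

View pics/scene5.png

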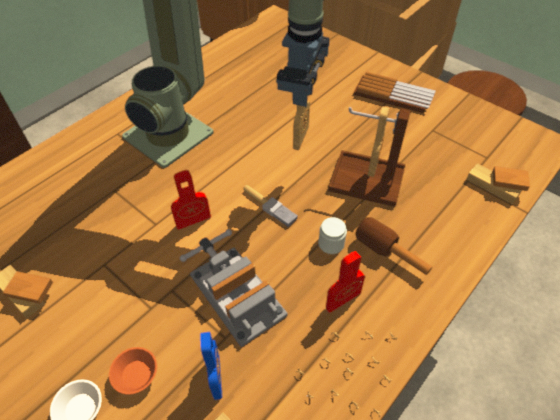

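View pics/side5.png

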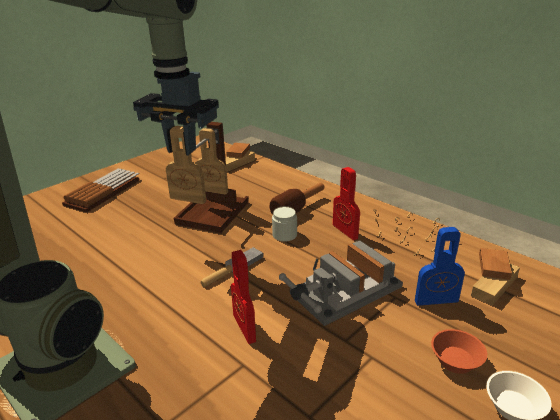

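View pics/w9.png

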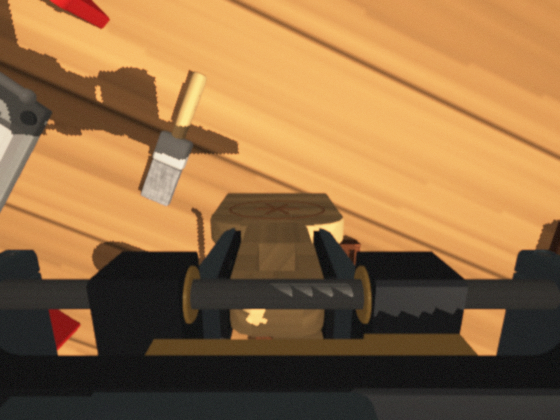

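Request:
carry_out(deltas="0 0.5 0 0;0 0.5 0 0;0 0.31 0.4 0;-0.4 0 0.4 0;-0.4 0 0.4 0;-0.4 0 0.4 0;-0.4 0 0.4 0;-0.4 0 0 0")

```text
time_s: 13.5
tcp_pos: [0.4613, 0.1952, 0.2167]
orientation: [0.635, -3.072, 0.002]
wrist_force: [-1.2, -1.4, -1.3]
finger_gap: 0.0398
```

Request:
carry_out(deltas="-0.1 0 0 0;0 0 0 0;0 0 0 0")

```text
time_s: 13.75
tcp_pos: [0.465, 0.1971, 0.2198]
orientation: [-0.636, 3.076, 0.0]
wrist_force: [-1.1, -0.5, -1.2]
finger_gap: 0.0398
```

```bash
python3 -c "
from h import *
go(STAND,[-165,0,217.5])
a=get_image('side');b=get_image('scene')
cv2.imwrite('pics/c13.png',cv2.resize(a[100:240,140:280],None,fx=4.2,fy=4.2,interpolation=2))
cv2.imwrite('pics/c14.png',cv2.resize(b[50:200,300:440],None,fx=4,fy=4,interpolation=2))"
```

```text
t 13.75 target [0.4661 0.1975 0.2175] units xyz [-0.04 -0.    0.08] turn 0.01 F [-1.1 -0.5 -1.2] gap 0.0398 local tcp [-166.2    0.   219.8] tilt [ 7.e-04  2.e-04 -1.e+00]
```

View pics/c13.png

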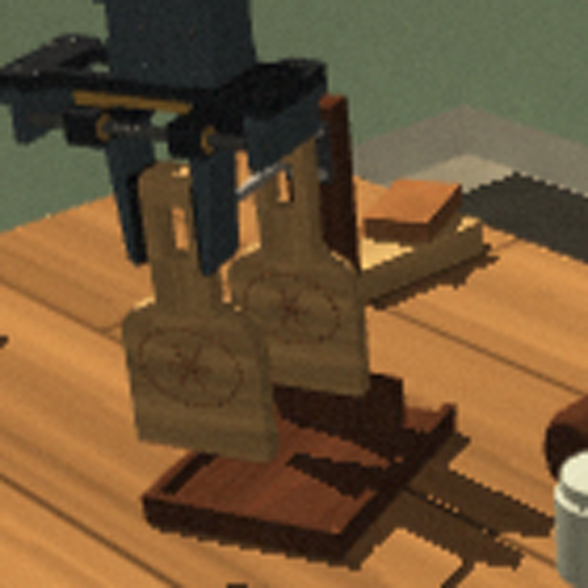

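View pics/c14.png

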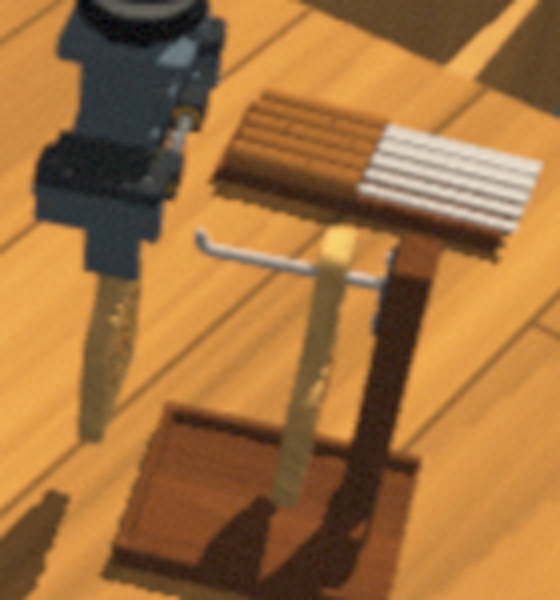

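```bash
python3 -c "
from h import *
def c(n,X,C):
  p=proj(P[n],w(STAND,np.array(X,float)/1000))[0]; return ((p-C[:2]+.5)*C[2]-.5).round(0)
S=(140,100,4.2);Z=(300,50,4)
bx=-166.2; z0=219.8-130.3
for n,C in(('side',S),('scene',Z)):
  for l,X in [('tip',(-120,0,247)),('root',(0,0,232)),('rodfront',(-112,0,232)),('blade -y fr',(bx-9,-48,z0)),('blade +y fr',(bx-9,48,z0)),('slot bot +',(bx-9,10,z0+134)),('slot bot -',(bx-9,-10,z0+134)),('blade -y back',(bx+9,-48,z0)),('top +',(bx-9,20,z0+180))]: print(n,l,c(n,X,C))
"
```

```text
side tip [217. 188.]
side root [308. 144.]
side rodfront [226. 206.]
side blade -y fr [267. 464.]
side blade +y fr [135. 440.]
side slot bot + [161. 255.]
side slot bot - [190. 260.]
side blade -y back [281. 450.]
side top + [137. 182.]
scene tip [197. 233.]
scene root [385. 290.]
scene rodfront [207. 254.]
scene blade -y fr [ 78. 444.]
scene blade +y fr [114. 351.]
scene slot bot + [113. 235.]
scene slot bot - [105. 255.]
scene blade -y back [104. 449.]
scene top + [122. 168.]
```

Request:
carry_out(deltas="0 0 0.08 0;-0.2 0 0 0;-0.2 0 0 0;-0.3 0 0 0;-0.3 0 0 0;-0.2 0 0 0;-0.1 0 0 0;0 0 0 0")

```text
time_s: 14.52
tcp_pos: [0.5013, 0.2131, 0.2163]
orientation: [0.637, -3.076, 0.0]
wrist_force: [0.4, -0.7, -2.6]
finger_gap: 0.0395
```

```bash
python3 -c "
from h import *
go(STAND,[-84,0,217.5])
a=get_image('side');b=get_image('scene')
cv2.imwrite('pics/c15.png',cv2.resize(a[90:210,150:270],None,fx=4.9,fy=4.9,interpolation=2))
cv2.imwrite('pics/c16.png',cv2.resize(b[50:170,310:440],None,fx=4.5,fy=4.5,interpolation=2))"
```

```text
t 14.52 target [0.5405 0.2296 0.2175] units xyz [-1.42 -0.01 -0.04] turn 0.01 F [ 0.4 -0.7 -2.6] gap 0.0395 local tcp [-126.5    0.3  216.3] tilt [-1.e-04 -1.e-04 -1.e+00]
```

View pics/c15.png

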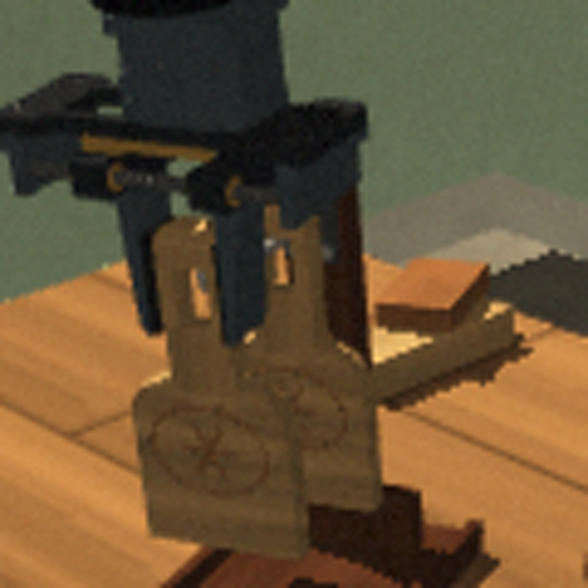

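View pics/c16.png

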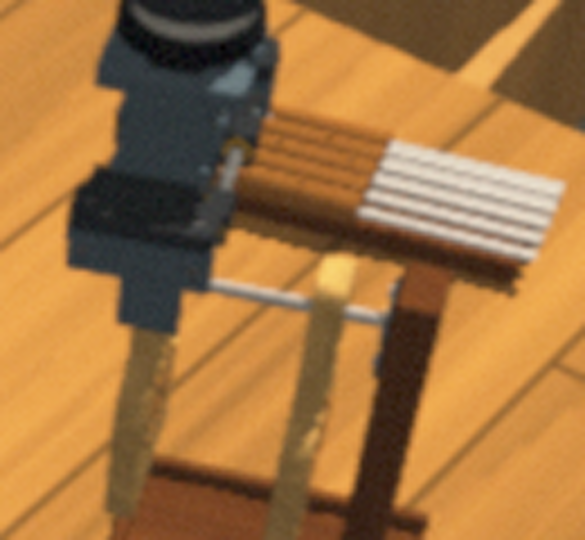

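Request:
carry_out(deltas="-0.2 0 -0.03 0;-0.2 0 0 0;-0.2 0 0 0;0 0 0 0;0 0 0 0")

```text
time_s: 15.03
tcp_pos: [0.5173, 0.2199, 0.2174]
orientation: [0.637, -3.076, 0.0]
wrist_force: [-0.0, 0.2, -2.9]
finger_gap: 0.0404
```

```bash
python3 -c "
from h import *
go(STAND,[-84,0,217.5])
a=get_image('side');b=get_image('scene')
cv2.imwrite('pics/c17.png',cv2.resize(a[120:170,170:230],None,fx=10,fy=10,interpolation=2))
cv2.imwrite('pics/c18.png',cv2.resize(b[50:170,310:440],None,fx=4.5,fy=4.5,interpolation=2))"
```

```text
t 15.03 target [0.5405 0.2296 0.2175] units xyz [-0.84 -0.01 -0.  ] turn 0.01 F [-0.   0.2 -2.9] gap 0.0404 local tcp [-109.1    0.3  217.4] tilt [-2.e-04 -1.e-04 -1.e+00]
```

View pics/c17.png

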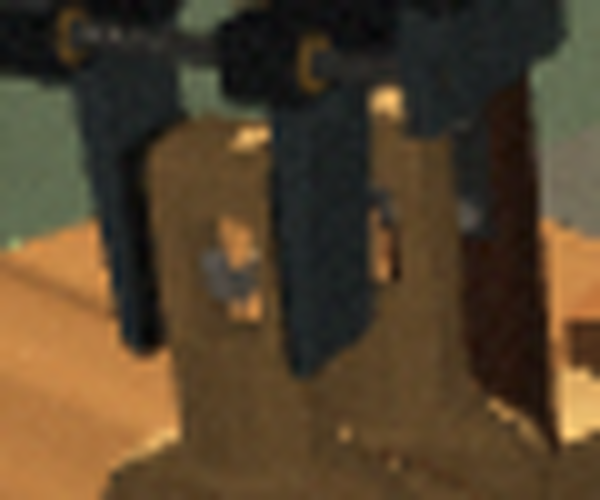

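View pics/c18.png

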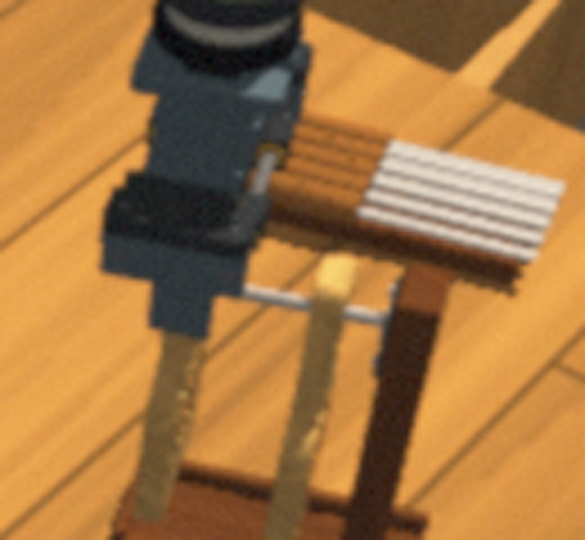

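Request:
carry_out(deltas="-0.2 0 0 0;-0.2 0 0 0;-0.2 0 0 0;-0.2 0 0 0;0 0 0 0;0 0 0 0")

```text
time_s: 15.63
tcp_pos: [0.5394, 0.2295, 0.2173]
orientation: [0.637, -3.076, 0.0]
wrist_force: [-0.0, 0.6, -2.0]
finger_gap: 0.0401
```

Request:
carry_out(deltas="0 0 0.15 0;0 0 0.15 0;0 0 0.15 0;0 0 0.1 0;0 0 0 0;0 0 0 0")

```text
time_s: 16.13
tcp_pos: [0.5388, 0.2293, 0.2008]
orientation: [0.637, -3.076, 0.0]
wrist_force: [0.3, -0.2, -1.2]
finger_gap: 0.0399
```

```bash
python3 -c "
from h import *
go(STAND,[-84,0,198.3])
a=get_image('side');b=get_image('scene')
cv2.imwrite('pics/c19.png',cv2.resize(a[90:210,150:270],None,fx=4.9,fy=4.9,interpolation=2))
cv2.imwrite('pics/c20.png',cv2.resize(b[50:170,310:440],None,fx=4.5,fy=4.5,interpolation=2))"
```

```text
t 16.13 target [0.5405 0.2296 0.1983] units xyz [-0.05 -0.01  0.08] turn 0.01 F [ 0.3 -0.2 -1.2] gap 0.0399 local tcp [-85.6   0.3 200.8] tilt [-5.e-04 -2.e-04 -1.e+00]
```

View pics/c19.png

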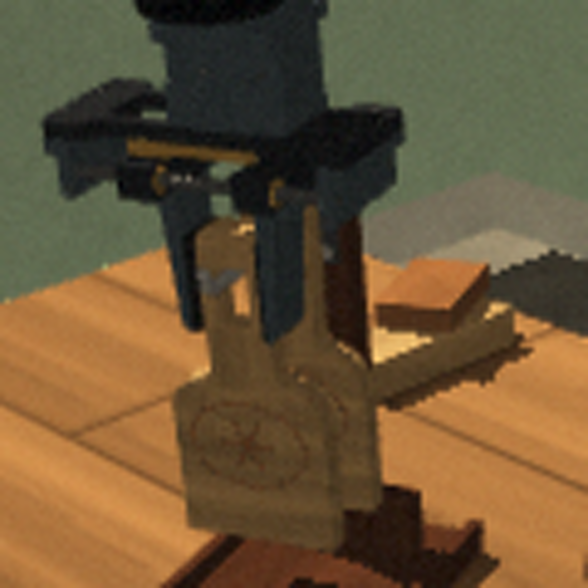

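View pics/c20.png

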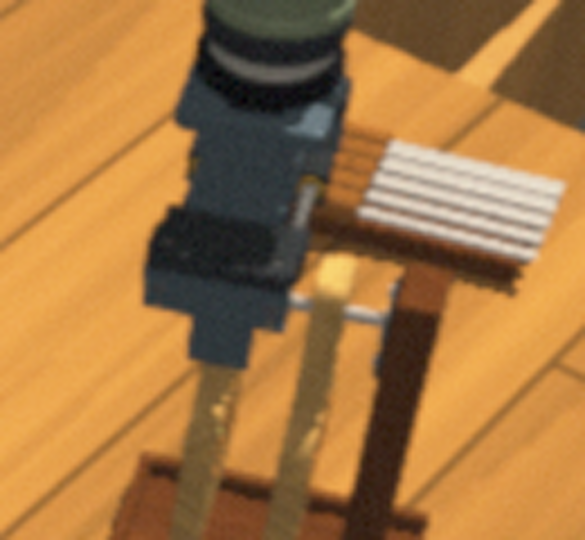

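Request:
carry_out(deltas="0 0 0.05 0;0 0 0.03 0;0 0 0 0;0 0 0 0;0 0 0 0")

```text
time_s: 16.65
tcp_pos: [0.5391, 0.2294, 0.1987]
orientation: [-0.637, 3.076, -0.0]
wrist_force: [0.1, 0.6, -1.7]
finger_gap: 0.0397
```

Request:
carry_out(deltas="0 0 0.03 0;0 0 0.03 0;0 0 0 0;0 0 0 0;0 0 0 0")

```text
time_s: 17.07
tcp_pos: [0.5393, 0.2295, 0.198]
orientation: [-0.637, 3.075, 0.0]
wrist_force: [-1.5, -1.3, 5.8]
finger_gap: 0.0399
```

Request:
carry_out(deltas="0 0 -0.03 0;0 0 0 0;0 0 0 0", grip_force=5)

```text
time_s: 17.32
tcp_pos: [0.5393, 0.2294, 0.198]
orientation: [-0.637, 3.075, 0.0]
wrist_force: [0.1, 0.0, 3.2]
finger_gap: 0.0398
```

Request:
carry_out(deltas="0 0 0 0;0 0 0 0;0 0 0 0;0 0 0 0", gripper=46)

```text
time_s: 17.65
tcp_pos: [0.5389, 0.2293, 0.1974]
orientation: [0.637, -3.076, 0.0]
wrist_force: [0.3, 0.0, 0.4]
finger_gap: 0.0462
```

Request:
carry_out(deltas="0 0 0 0;0 0 0 0;0 0 0 0;0 0 0 0", gripper=66)

```text
time_s: 17.98
tcp_pos: [0.5391, 0.2294, 0.1977]
orientation: [-0.637, 3.076, -0.0]
wrist_force: [0.2, 0.3, 0.6]
finger_gap: 0.0652
```

```bash
python3 -c "
from h import *
go(STAND,[-84,0,300])
a=get_image('side');b=get_image('scene')
cv2.imwrite('pics/c21.png',cv2.resize(a[90:210,150:270],None,fx=4.9,fy=4.9,interpolation=2))
cv2.imwrite('pics/c22.png',cv2.resize(b[50:170,310:440],None,fx=4.5,fy=4.5,interpolation=2));wristcrop('pics/w10.png')"
```

```text
t 17.98 target [0.5405 0.2296 0.3   ] units xyz [-0.05 -0.01 -3.41] turn 0.01 F [0.2 0.3 0.6] gap 0.0652 local tcp [-85.4   0.3 197.7] tilt [ 1.e-04 -0.e+00 -1.e+00]
```

View pics/c21.png

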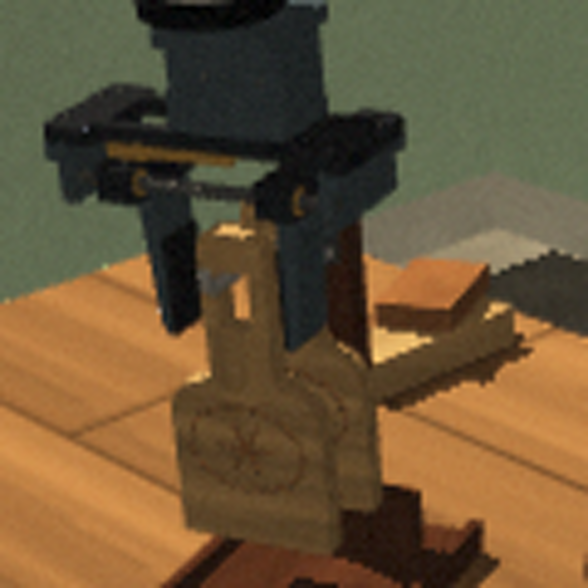

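View pics/w10.png

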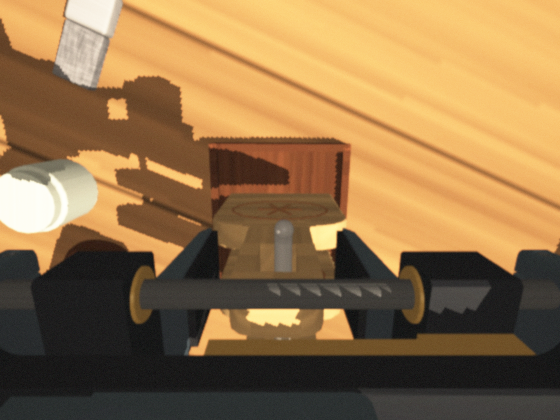

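Request:
carry_out(deltas="0 0 -0.2 0;0 0 -0.4 0;0 0 -0.6 0;0 0 -0.6 0;0 0 -0.6 0;0 0 -0.6 0;0 0 -0.6 0;0 0 -0.6 0")

```text
time_s: 18.8
tcp_pos: [0.539, 0.2293, 0.3253]
orientation: [-0.637, 3.076, 0.0]
wrist_force: [-1.0, 0.3, -0.0]
finger_gap: 0.066
```

Request:
carry_out(deltas="0.5 0 0 0;0.8 0 0 0;0.8 0 0 0;0.8 0 0 0;0.8 0 0 0;0 0 0 0;0 0 0 0;0 0 0 0")

```text
time_s: 19.47
tcp_pos: [0.4378, 0.1855, 0.3243]
orientation: [-0.637, 3.075, 0.001]
wrist_force: [-0.1, -0.7, 0.4]
finger_gap: 0.0663
```

```bash
python3 -c "
from h import *
go(STAND,[-84,0,300])
a=get_image('side');b=get_image('scene')
cv2.imwrite('pics/side9.png',a);cv2.imwrite('pics/scene9.png',b)
cv2.imwrite('pics/c23.png',cv2.resize(a[90:210,150:270],None,fx=4.9,fy=4.9,interpolation=2))
cv2.imwrite('pics/c24.png',cv2.resize(b[50:200,310:440],None,fx=4,fy=4,interpolation=2))
def c(n,X,C):
  p=proj(P[n],w(STAND,np.array(X,float)/1000))[0]; return ((p-C[:2]+.5)*C[2]-.5).round(0)
for l,X in [('blade -y fr',(-94.4,-48,68)),('blade +y fr',(-94.4,48,68))]: print(c('side',X,(150,90,4.9)),c('scene',X,(310,50,4)))
"
```

```text
t 19.47 target [0.5405 0.2296 0.3   ] units xyz [-3.72 -0.01  0.82] turn 0.01 F [-0.1 -0.7  0.4] gap 0.0663 local tcp [-1.958e+02  2.000e-01  3.243e+02] tilt [ 1.7e-03  7.0e-04 -1.0e+00]
[334. 556.] [152. 492.]
[187. 530.] [182. 397.]
```

View pics/c23.png

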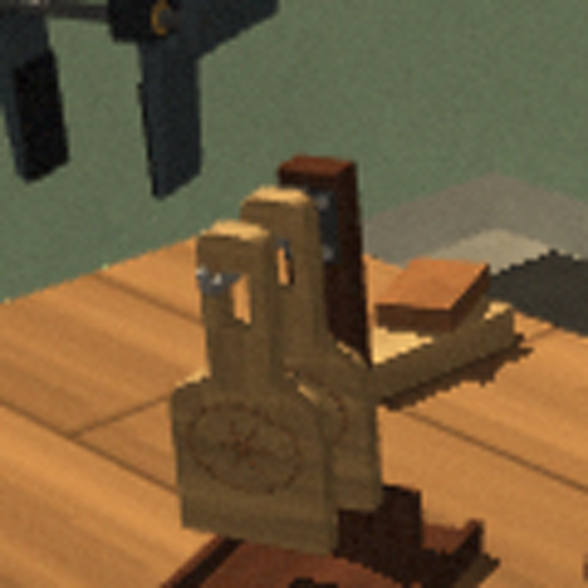

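View pics/c24.png

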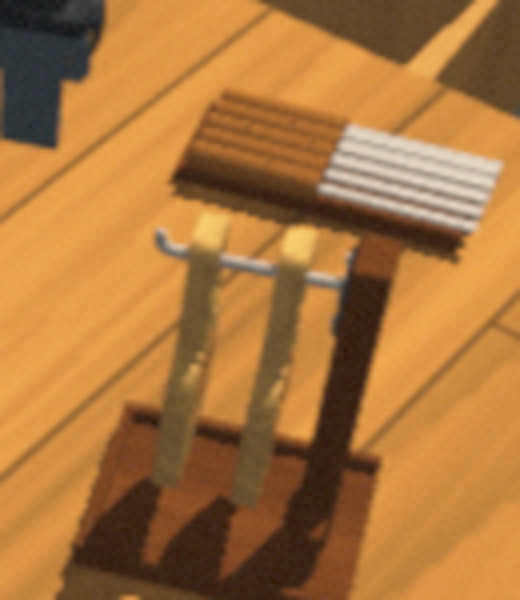

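View pics/scene9.png

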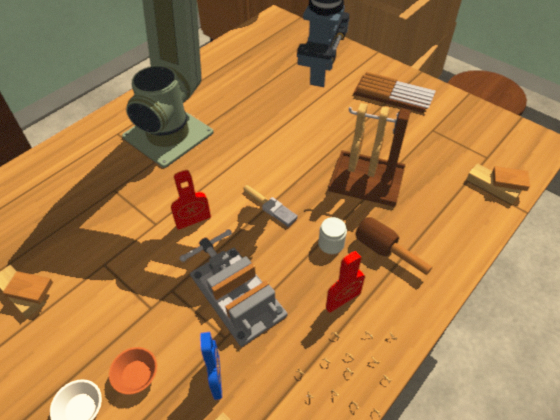

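Request:
carry_out(deltas="0 0 0 0;0 0 0 0;0 0 0 0;0 0 0 0;0 0 0 0;0 0 0 0;0 0 0 0;0 0 0 0")

```text
time_s: 20.23
tcp_pos: [0.4372, 0.1853, 0.3238]
orientation: [-0.637, 3.076, 0.0]
wrist_force: [0.1, -0.3, -0.5]
finger_gap: 0.0661
```

Request:
carry_out(deltas="0 0 0 0;0 0 0 0;0 0 0 0;0 0 0 0;0 0 0 0;0 0 0 0;0 0 0 0;0 0 0 0")

```text
time_s: 20.9
tcp_pos: [0.4372, 0.1853, 0.3237]
orientation: [-0.637, 3.076, -0.0]
wrist_force: [-0.7, -0.4, -0.4]
finger_gap: 0.066
```

```bash
python3 -c "
from h import *
a=get_image('side').astype(int);b=cv2.imread('pics/side9.png').astype(int)
d=abs(a-b)[120:210,180:240]; print(d.max(),d.mean())
for _ in range(2):
  c=get_image('side').astype(int); d=abs(a-c)[120:210,180:240]; print(d.max(),d.mean())
print(hand_in())"
```

```text
33 2.4274074074074075
15 2.3441975308641974
15 2.3659876543209877
the job is handed in; nothing more can be done
None
```

I slid the vise jaw open by its T-bar, lifted the board out, hung it on the hook in front of the oiled board, and handed the job in at about 21 s of the 64 s allowed.

- **Jaw:** it opened about 27 mm, measured in the wrist camera. The jaw still stood open in the last overview picture.
- **Hanging:** both boards hang upright by their slots on the rod. I estimate their middles at about 85 mm and 37 mm from the post, with a visible gap between them. These are estimates from the arm's position and the pictures, because nothing reports the board's position directly.
- **Oiled board:** I saw no contact with it and no sign that it had moved.
- **Stillness:** the pictures just before handing in differed only by image noise.
- **Tin, brush and mallet:** they look to be where they started in the last overview picture. I did not measure them.
- **Disagreement:** the scene camera read the board and the hook about 1.5–2 pixels off from my model. Both were off the same way, so I did not correct for it. No other check failed.

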